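Queue the dried eyebolts in the gravity track

TASK

The two lifting eyebolts on the drying bar are ready for the pull test. Slide each off the open end of the bar and set it in the sloping feed track, threaded shank down between the rails, eye up and its hole looking along the track like the bolt already waiting there, then let it run down so that all three stand in a row at the stop. Do not drop a bolt, and leave the other things where they are.

Things in the scene. Friction and masses are not known exactly. Their poses are not given: they have to be found in the camera images.
- bolt_a: steel lifting eyebolt, 136 mm long, about 0.4 kg. Origin: centre of the underside of its collar, a disc of 38 mm diameter, 14 mm high, with two flats 32 mm apart that run along y; z runs up to the eye, whose top is 76 mm above the origin; below it a threaded shank, 16 mm diameter, 60 mm long, tip chamfered 4 mm. It starts on the bar, the inside of the eye's top resting on it
- bolt_a_eye (a point): centre of bolt_a's eye, a ring of 15 mm round section, 66 mm outside and 36 mm inside diameter; axes as the bolt's: y is the axis of the hole
- bolt_b: a second eyebolt just like bolt_a, also on the bar; either may be the one nearer the open end, and the eyes may hang a little askew to the bar
- bolt_b_eye (a point): centre of bolt_b's eye, a ring of 15 mm round section, 66 mm outside and 36 mm inside diameter; axes as the bolt's: y is the axis of the hole
- bolt_queued: a third eyebolt like bolt_a, already waiting in the track against the stop, in the manner wanted
- stand: fixed drying stand: grey foot 130 x 110 x 12 mm, upright rod (12 mm diameter, top at 236 mm) and a level steel bar of 12 mm diameter, axis 200 mm above the bench, running from a clamp on the rod (18 mm half width) along the stand's -y to its open end. Origin: on the bench under the rod. A drip tray 124 x 176 x 55 mm stands under the bar, centred 165 mm along -y
- bar_tip (a point): centre of the bar's open end, 265 mm from the rod's axis, 200 mm above the bench; axes as the stand's
- rails: the feed track's fixed rails, sloping 15 degrees. Origin: midway between them on their white slippery tops, at the foot of the stop (18 mm high), 90 mm above the bench; y runs uphill, x across, z square to the rails. Gap for the shank 21 mm; side guides 8 mm high and 35 mm apart take the collar's flats. A bolt let go slides down by itself; the waiting one stands at y = 19 mm, the next at 57 and 95 mm
- track_mouth (a point): midway between the rails' tops at their upper end, 260 mm uphill of the rails' origin, 157 mm above the bench; axes as the rails'. Over the last 70 mm the side guides flare from 35 to 49 mm apart, so that a collar is easily set down here; the gap for the shank stays 21 mm. The rails are 27 mm deep and open below down to a base plate 10 mm above the bench
- wash_bottle: white wash bottle with red cap, 215 mm high, standing behind the stand; leave it
- pencil: yellow pencil, 173 mm long, near the front edge; leave it
- scraper: plastic scraper with black grip, 155 mm long, near the front edge; leave it
Things that resemble listed ones, but are neither listed nor needed, are in the scene too. What is shaped like the bolt_a but yellow is not meant.

How it is judged (in metres and radians):
On the way:
1. one of the two eyebolts is off the bar and stands in the track right behind the waiting bolt, let go (((y of bolt_a in the frame of rails between 0.01 and 0.066 m and x of bolt_a in the frame of rails between -0.006 and 0.006 m and z of bolt_a in the frame of rails between -0.004 and 0.004 m and angle between bolt_a's own z axis and vertical below 0.5 rad and angle between the z axis of bolt_a and the z axis of rails, either way round below 0.12 rad and angle between the y axis of bolt_a and the y axis of rails, either way round below 0.25 rad and linear speed of bolt_a below 0.02 m/s and contact force between bolt_a and the fingers below 0.1 N) or (y of bolt_b in the frame of rails between 0.01 and 0.066 m and x of bolt_b in the frame of rails between -0.006 and 0.006 m and z of bolt_b in the frame of rails between -0.004 and 0.004 m and angle between bolt_b's own z axis and vertical below 0.5 rad and angle between the z axis of bolt_b and the z axis of rails, either way round below 0.12 rad and angle between the y axis of bolt_b and the y axis of rails, either way round below 0.25 rad and linear speed of bolt_b below 0.02 m/s and contact force between bolt_b and the fingers below 0.1 N))), for 0.2 s.
At the end, for the whole second after the job is handed in: all three eyebolts rest unheld in a row at the stop (waiting bolt y < 30 mm, others y < 108 mm on the rails), collars on the rails within 4 mm, axes square to the rails within 0.12 rad, eyes up, holes along the track within 0.25 rad (y of bolt_a in the frame of rails between 0.01 and 0.108 m and x of bolt_a in the frame of rails between -0.006 and 0.006 m and z of bolt_a in the frame of rails between -0.004 and 0.004 m and angle between each of bolt_a, bolt_b, bolt_queued's own z axis and vertical below 0.5 rad and angle between the z axis of each of bolt_a, bolt_b, bolt_queued and the z axis of rails, either way round below 0.12 rad and angle between the y axis of each of bolt_a, bolt_b, bolt_queued and the y axis of rails, either way round below 0.25 rad and linear speed of each of bolt_a, bolt_b, bolt_queued below 0.02 m/s and contact force between each of bolt_a, bolt_b, bolt_queued and the fingers below 0.1 N and y of bolt_b in the frame of rails between 0.01 and 0.108 m and x of bolt_b in the frame of rails between -0.006 and 0.006 m and z of bolt_b in the frame of rails between -0.004 and 0.004 m and y of bolt_queued in the frame of rails between 0.01 and 0.03 m and x of bolt_queued in the frame of rails between -0.006 and 0.006 m and z of bolt_queued in the frame of rails between -0.004 and 0.004 m); the robot touches nothing.
It fails at once if an eyebolt falls onto the bench or into the drip tray (height (world z) of any of bolt_a, bolt_b, bolt_queued below 0.065 m).
It fails at once if an eyebolt is dropped: it moves faster than 0.95 m/s while the fingers do not hold it ((linear speed of bolt_a above 0.95 m/s and contact force between bolt_a and the fingers below 0.1 N) or (linear speed of bolt_b above 0.95 m/s and contact force between bolt_b and the fingers below 0.1 N) or (linear speed of bolt_queued above 0.95 m/s and contact force between bolt_queued and the fingers below 0.1 N)).
It fails at once if another thing on the bench is moved by more than 20 mm (distance of any of wash_bottle, pencil, scraper from where it was at the start of the episode above 0.02 m).
It also fails if it takes over 54 s, if anything falls off the work surface, if the arm or the gripper's body presses on something with over 40 N, if the wrist force passes 120 N, or if a joint passes its speed limit or range.

ROBOT

A 6-joint arm with a two-finger parallel gripper is mounted at the origin on a cart in front of the work surface, level with it; the furniture and walls round the work are solid. World frame = base frame: x ahead of the robot, y to its left, z up, the work surface at z = 0. Lengths are in mm, angles in rad, forces in N, time in s.
With the tool pointing down it reaches from about 325 to 775 mm from the base axis. Payload 9.3 kg.
Tool frame: the origin (TCP) lies at the very end of the fingers, on their centre line; the grasp point (between the pads) lies 19 mm behind it; z points along the fingers, y is the line along which they close (so a half turn about z gives the same grasp; the last joint's range is limited). The gripper opens to 85 mm and grips with 20 to 120 N. Pads are 22 mm wide; open, the fingers measure 114 mm over their backs; the gripper's body (76 mm by 85 mm) begins 54 mm behind the grasp point. The pads swing forward as they close: fully open they stand 13 mm farther back than shut.
Start: joints at [1.121, 0.259, 0.021, 1.334, 0, 1.418], TCP at [160.855, 525.949, 231.279] pointing down, gripper open.
Joint ranges: [-3.04, 3.04], [-0.91, 1.82], [-1.04, 1.36], [-1.92, 1.95], [-1.52, 1.45], [-3.14, 3.14]. Speed limits (rad/s): [2.22, 2.22, 2.79, 3.14, 3.14, 3.14].

INTERFACE

Orientations are given as a unit quaternion [x, y, z, w].
In Python, from station import bot gives the robot as it stands. Calls block until the motion is done:
- bot.movep(position, orientation): joint-space move of the TCP to a pose.
- bot.servo_line(position, ori=None, speed=150, threshold=None): straight line of the TCP; ori=None keeps the orientation; speed is the mean speed in mm/s. With threshold (N) it stops when the force on the tool has changed by that much, and returns True; else False.
- bot.set_joints(angles): joint-space move.
- bot.open_gripper() and bot.grab(): open the fingers fully, or close them until they stop; the grip force is fixed at half the most.
- bot.dwell(seconds).
- bot.inverse_kinematics(position, orientation): joint angles nearest the present ones, or None.
- bot.capture(name): name is "scene" or "top"; returns the picture (480x640x3 uint8, red, green, blue); there is no depth.
- bot.camera_params(name): a dict with "intrinsics" (3x3 intrinsics, pixels), "world_from_camera" (4x4, takes a point from camera to world coordinates). Camera axes: x right, y up, looking along -z (the intrinsics and any distortion apply to the point x, -y, -z); pixel columns grow to the right and rows downward; lengths in mm; the calibration is good to about 2 mm. A picture is of the moment at which its call begins. camera_params takes no time and is no camera call.
A pose or a line that the arm cannot do raises bot.MotionError and nothing moves.
- bot.finish_job(): hands the job in; it is judged then, once.
Readings, each from a call of its own:
- bot.get_t(): time.
- bot.get_joint_positions(): joint angles.
- bot.get_joint_vel(): joint speeds.
- bot.get_effort(): joint torques, N m.
- bot.get_tool_pos(): TCP position.
- bot.get_eef_rot(): TCP orientation.
- bot.get_wrist_force(): force on the tool from outside, world axes, zero at the start.
- bot.get_moment(): the same for the moment, N m.
- bot.get_opening(): finger opening in mm.
- bot.get_grip_force(): force on a finger pad.
Only numpy, scipy, OpenCV 4.12 (cv2) and the standard library are available. Lean on these libraries where they do the work, as an engineer would, in place of code of your own. Each camera call takes 0.05 s, during which the arm holds its last target. There are 200 camera calls.

## Working session

There is one attempt and no reset: what is moved stays moved. The work goes in short steps, each a Python script; the robot and the scene stay as the last script left them, time stands still between calls to the robot, and variables do not carry over. Pictures are saved under pics/ and viewed, at most 10 in all, crops included, and the job is handed in when it is done.

```bash
mkdir -p pics; ls
python3 - <<'E'
from station import bot
import cv2,numpy as np
for n in("scene","top"):
    cv2.imwrite(f"pics/{n}0.png",bot.capture(n)[...,::-1])
    p=bot.camera_params(n);print(n,{k:np.round(v,4).tolist() if not isinstance(v,str) else v for k,v in p.items()})
print(bot.get_t(),bot.get_eef_rot())
E
```

```text
pics
scene {'intrinsics': [[453.4723, 0.0, 328.6019], [0.0, 453.4723, 245.1212], [0.0, 0.0, 1.0]], 'world_from_camera': [[0.7206, 0.5402, -0.4347, 116.5879], [-0.6932, 0.5487, -0.4673, -461.3241], [-0.0139, 0.638, 0.7699, 916.9732], [0.0, 0.0, 0.0, 1.0]]}
top {'intrinsics': [[480.2268, 0.0, 314.4456], [0.0, 480.2268, 241.1258], [0.0, 0.0, 1.0]], 'world_from_camera': [[-0.0149, 0.9915, -0.1295, 414.5707], [-0.9997, -0.0126, 0.0187, 21.8914], [0.0169, 0.1298, 0.9914, 1437.1425], [0.0, 0.0, 0.0, 1.0]]}
0.1 [ 1.47873430e-01  9.89006123e-01 -5.61923977e-04 -1.49782329e-04]
```

View pics/scene0.png

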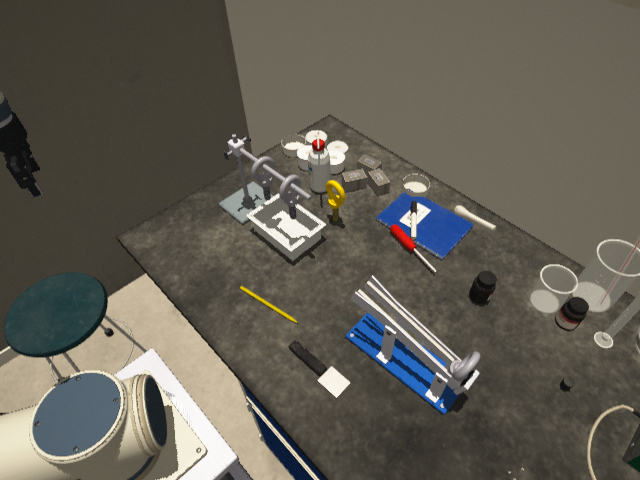

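View pics/top0.png

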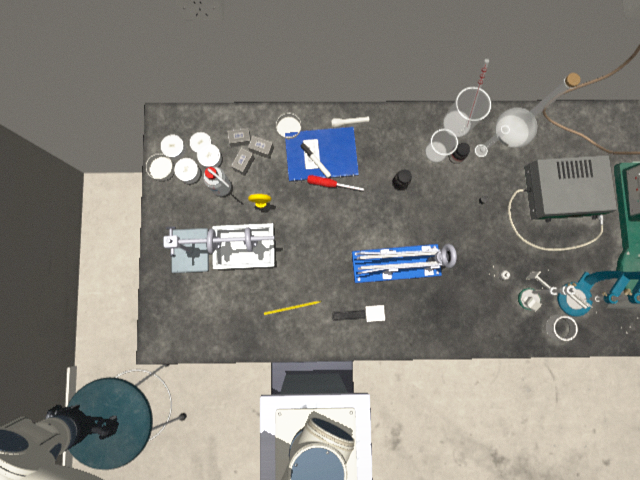

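The top view shows the drying bar running from the clamp at (170,241) to its tip near (274,239). Grey eyes hang on it at about (211,240) and (248,238). The waiting bolt is at (447,257), and the track runs from its mouth at about (354,262) to there. The yellow eyebolt at (260,200) is the decoy. The grey pair on the bar matches the description, and I'll confirm that with enlarged crops.

Run:
```python
import cv2,numpy as np
s=cv2.imread("pics/scene0.png");t=cv2.imread("pics/top0.png")
f=lambda im,x,y,w,h,k:cv2.resize(im[y:y+h,x:x+w],None,fx=k,fy=k,interpolation=cv2.INTER_CUBIC)
cv2.imwrite("pics/c1.png",np.vstack([f(t,160,215,133,60,6)[:, :798],f(s,215,130,133,40,6)[:, :798]]))
cv2.imwrite("pics/c1.png",f(t,160,222,130,50,6))
cv2.imwrite("pics/c2.png",f(s,220,130,130,97,6))
cv2.imwrite("pics/c3.png",np.vstack([f(t,345,238,125,50,6)[:,:750],cv2.resize(f(s,340,270,150,145,2),(310,300))[:, :].repeat(1,0) if 0 else np.zeros((1,750,3),np.uint8)]))
cv2.imwrite("pics/c4.png",f(s,340,268,145,145,4))
```

```text
(no output)
```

View pics/c1.png

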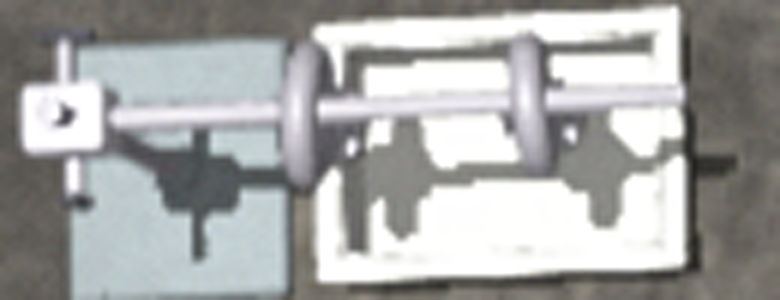

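View pics/c2.png

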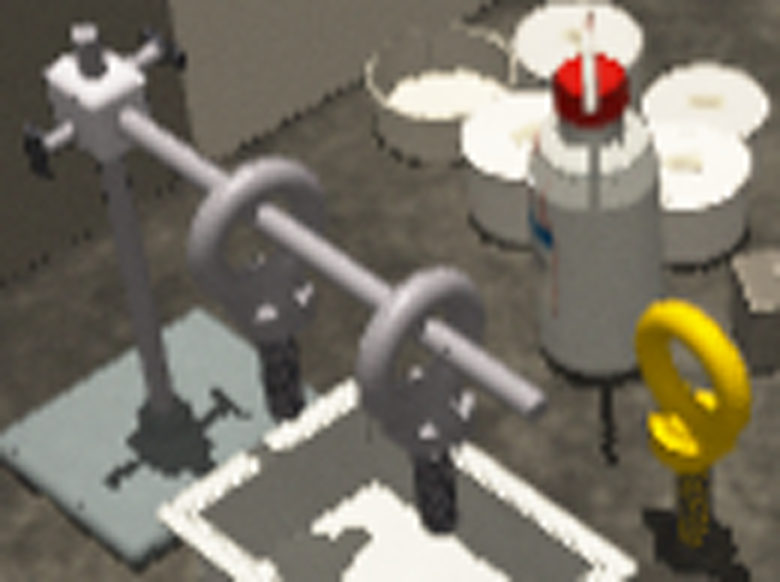

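View pics/c3.png

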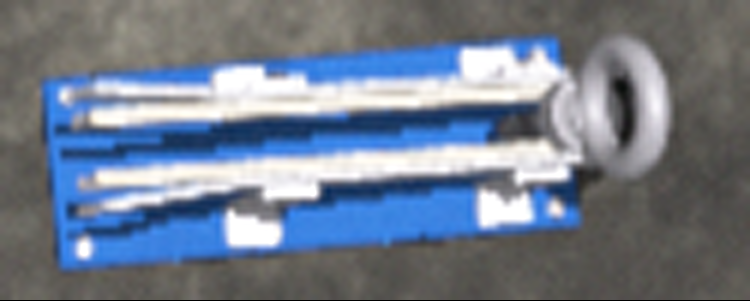

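View pics/c4.png

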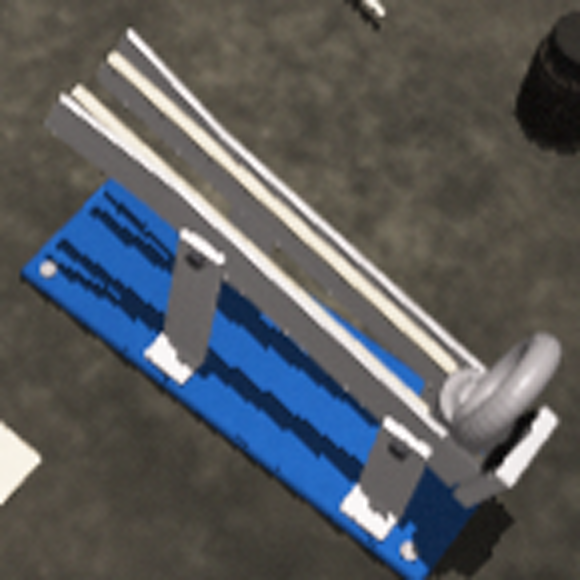

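Crop readings (pixels in each crop):
- **c1:** bar tip (683,94), rod top (63,113), near eye edges (527,38) to (537,168), far eye edges (308,42) to (303,185).
- **c3:** rail ends at the mouth (80,119) and (85,182), waiting eye centre (626,107).
- **c2:** bar tip (540,405), near eye centre about (423,355), far eye centre about (258,240), both steel-grey and on the bar. The yellow bolt stands apart.
- **c4:** rail ends (112,57) and (78,90).

```bash
cat > h.py <<'E'
import numpy as np,cv2
from station import bot
def P(cam,u,v,z):
    p=bot.camera_params(cam);K=np.array(p["intrinsics"]);T=np.array(p["world_from_camera"])
    d=np.linalg.inv(K)@[u,v,1];d=T[:3,:3]@(d*[1,-1,-1]);o=T[:3,3]
    return o+d*(z-o[2])/d[2]
def px(cam,X):
    p=bot.camera_params(cam);K=np.array(p["intrinsics"]);T=np.array(p["world_from_camera"])
    c=T[:3,:3].T@(np.asarray(X,float)-T[:3,3]);q=K@(c*[1,-1,-1]);return q[:2]/q[2]
E
python3 - <<'E'
from h import *
np.set_printoptions(precision=1,suppress=True)
c1=lambda x,y,z:P("top",160+x/6,222+y/6,z)
c2=lambda x,y,z:P("scene",220+x/6,130+y/6,z)
c3=lambda x,y,z:P("top",345+x/6,238+y/6,z)
c4=lambda x,y,z:P("scene",340+x/4,268+y/4,z)
for n,v in dict(tip=c1(683,94,200),tip_s=c2(540,405,200),rod=c1(63,113,238),rod_s=c2(90,38,236),
 near0=c1(527,38,188),near1=c1(537,168,188),near_s=c2(423,355,188),far0=c1(308,42,188),far1=c1(303,185,188),far_s=c2(258,240,188),
 mA=c3(80,119,157),mB=c3(85,182,157),mA_s=c4(112,57,157),mB_s=c4(78,90,157),q=c3(626,107,136.4),q_s=c4(508,390,136.4),yel=P("top",260,200,150)).items(): print(n,v)
E
```

```text
tip [586.6 103.9 200. ]
tip_s [588.  103.5 200. ]
rod [576.6 360.  238. ]
rod_s [577.5 361.6 236. ]
near0 [613.9 172.8 188. ]
near1 [556.6 168.3 188. ]
near_s [582.3 165.4 188. ]
far0 [613.3 268.3 188. ]
far1 [550.5 269.6 188. ]
far_s [578.8 263.5 188. ]
mA [ 535.2 -119.3  157. ]
mB [ 507.  -120.7  157. ]
mA_s [ 534.7 -127.1  157. ]
mB_s [ 507.8 -128.9  157. ]
q [ 539.3 -370.9  136.4]
q_s [ 539.5 -370.3  136.4]
yel [697.8 144.5 150. ]
```

The measurements fit: the mouth lies 244 mm from the waiting eye, as expected, and the bar runs 2.3° off the world y axis. I'll grip the near bolt across its eye's outer diameter of 66 mm, with the tool pointing down.

```bash
cat >> h.py <<'E'
from scipy.spatial.transform import Rotation as R
np.set_printoptions(precision=2,suppress=True)
U=np.array([-.0744,.9972,0]);U/=np.linalg.norm(U);c,s=np.cos(np.radians(15)),np.sin(np.radians(15))
RO=np.array([539.9,-376.9,90.]);RY=U*c+[0,0,s];RZ=-U*s+np.array([0,0,c]);RX=np.cross(RY,RZ)
BAR=np.array([10,-257,0])/np.hypot(10,257)
def rot(y,z,flip=1):
    y=np.array(y)*flip;return R.from_matrix(np.column_stack([np.cross(y,z),y,z])).as_quat()
def down(psi,flip=1): return rot([np.cos(psi),np.sin(psi),0],[0,0,-1.],flip)
OFF=26. # eye centre behind TCP along tool z
E
python3 - <<'E'
from h import *
for f in(1,-1):
    for p,q in(([585,170.5,330],down(.07,f)),([585,170.5,162],down(.07,f)),([582,269,162],down(.0,f)),([595,20,320],down(.07,f)),
      (RO+215*RY+43*RZ-OFF*RZ+120*RZ,rot(RX,-RZ,f)),(RO+215*RY+17*RZ,rot(RX,-RZ,f))):
        j=bot.inverse_kinematics(p,q);print(f,p,None if j is None else np.array(j))
E
```

```text
1 [585, 170.5, 330] [0.15 0.36 0.42 1.63 0.   1.65]
1 [585, 170.5, 162] [0.15 0.39 0.03 1.22 0.   1.65]
1 [582, 269, 162] [0.3  0.44 0.12 1.25 0.   1.87]
1 [595, 20, 320] [-0.11  0.33  0.35  1.59  0.    1.39]
1 [ 527.09 -205.16  277.98] [-0.62  0.38  0.28  1.65  0.2   0.85]
1 [ 524.78 -174.19  162.07] [-0.58  0.38 -0.01  1.35  0.21  0.9 ]
-1 [585, 170.5, 330] [ 0.15  0.36  0.42  1.63  0.   -1.49]
-1 [585, 170.5, 162] [ 0.15  0.39  0.03  1.22  0.   -1.49]
-1 [582, 269, 162] [ 0.3   0.44  0.12  1.25  0.   -1.27]
-1 [595, 20, 320] [-0.11  0.33  0.35  1.59  0.   -1.75]
-1 [ 527.09 -205.16  277.98] [-0.62  0.38  0.28  1.65  0.2  -2.29]
-1 [ 524.78 -174.19  162.07] [-0.58  0.38 -0.01  1.35  0.21 -2.25]
```

Run:
```python
from h import *
q=down(.06)
p=np.array(bot.get_tool_pos());bot.servo_line(p+[0,0,110],speed=250)
bot.movep([585,170.5,300],q);bot.servo_line([585,170.5,162],speed=150,threshold=8)
print(bot.get_tool_pos(),bot.get_t())
cv2.imwrite("pics/g1.png",bot.capture("scene")[...,::-1]);bot.grab();print(bot.get_opening(),bot.get_grip_force(),bot.get_wrist_force())
print(bot.servo_line([585,170.5,174],speed=60,threshold=15),bot.get_tool_pos(),bot.get_wrist_force(),bot.get_opening(),bot.get_t())
s=bot.capture("scene");t=bot.capture("top")
k=lambda im,x,y,w,h,f:cv2.resize(im[y:y+h,x:x+w,::-1],(w*f,h*f),interpolation=cv2.INTER_CUBIC)
cv2.imwrite("pics/g2.png",np.hstack([k(s,220,120,130,130,3),k(t,160,195,130,130,3)]))
```

```text
[585.38 170.72 162.94] 3.7583
62.91121335136433 64.57241177558899 [-3.71 -0.71  6.01]
False [585.3  170.47 174.18] [ 0.    0.12 -3.79] 63.11202329366731 4.5
```

View pics/g2.png

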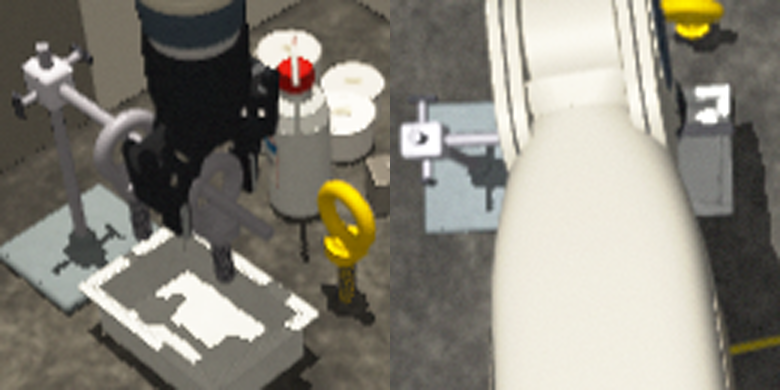

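The bolt is lifted: the wrist force of -3.8 N matches its weight, and the shank hangs straight with the bar through the hole. Next I'll slide it off and hover over the mouth.

```bash
cat >> h.py <<'E'
def carry(p0,dist,y,dz=85):
    p=np.array(p0)+BAR*dist
    print("slide",bot.servo_line(p,speed=130,threshold=12))
    bot.servo_line(p+[0,0,110],speed=200)
    bot.movep(RO+y*RY+(43-OFF+dz)*RZ,rot(RX,-RZ)); bot.dwell(.3)
    print(bot.get_tool_pos(),bot.get_wrist_force(),bot.get_opening(),bot.get_t())
def k(im,x,y,w,h,f): return cv2.resize(im[y:y+h,x:x+w,::-1],(w*f,h*f),interpolation=cv2.INTER_CUBIC)
E
python3 - <<'E'
from h import *
carry([585,170.5,174],135,225)
s=bot.capture("scene");t=bot.capture("top")
cv2.imwrite("pics/p1.png",np.hstack([k(s,310,190,160,190,3),k(t,340,200,100,190,3)]))
cv2.imwrite("pics/p1full.png",s[...,::-1])
E
```

```text
slide False
[ 526.09 -185.4   247.02] [-0.69  0.72 -3.24] 62.894898302088414 7.7417
```

View pics/p1.png

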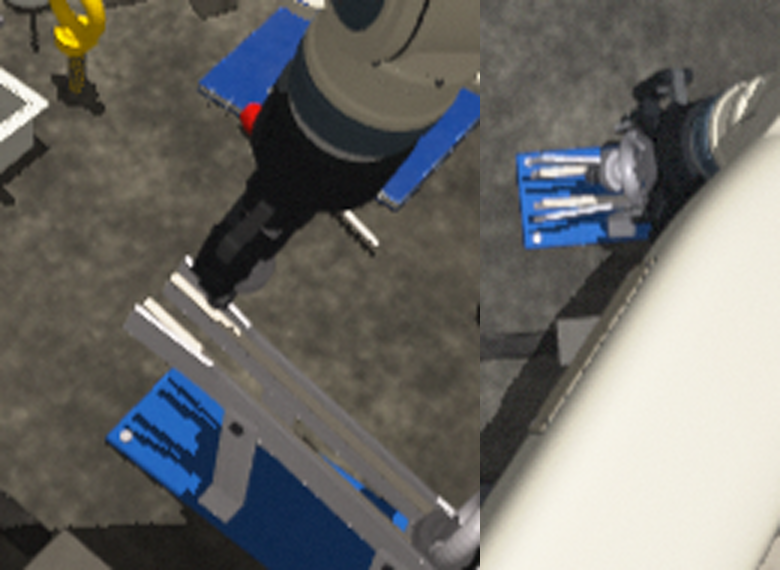

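The top crop shows the eye and collar over the track (collar around (622,170)). In the scene crop the bolt is hidden behind the fingers. I'll compare this with predicted pixels by drawing the expected outlines.

Run:
```python
from h import *
t=bot.capture("top");x0,y0,f=360,235,9
im=k(t,x0,y0,85,60,f).copy()
W=lambda x,y,z:RO+x*RX+y*RY+z*RZ
def pl(pts,col):
    q=np.array([(px("top",p)-[x0-.5,y0-.5])*f for p in pts]).astype(np.int32);cv2.polylines(im,[q],False,col,1)
a=np.linspace(0,2*np.pi,60)
p=np.array(bot.get_tool_pos());E=p+RZ*OFF
pl([E+33*np.cos(b)*RX+33*np.sin(b)*RZ for b in a],(0,0,255))
pl([E-43*RZ+14*RZ+19*np.cos(b)*RX+19*np.sin(b)*RY for b in a],(0,255,0))
for x in(-10.5,10.5): pl([W(x,260,0),W(x,40,0)],(255,0,255))
for x in(-24.5,24.5): pl([W(x,260,8),W(x*35/49,190,8),W(x*35/49,30,8)],(0,255,255))
cv2.imwrite("pics/p2.png",im)
```

```text
(no output)
```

View pics/p2.png

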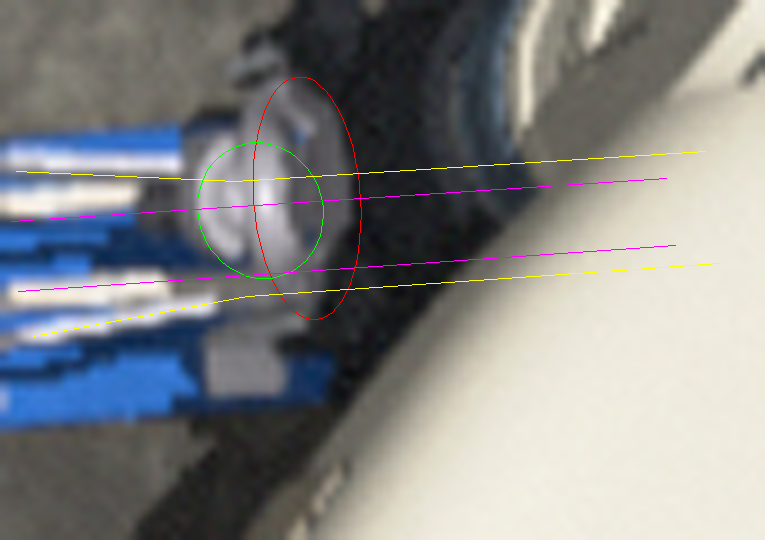

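Run:
```python
from h import *
t=np.mean([bot.capture("top") for _ in range(3)],0)
print("rows",list(range(248,276)))
for u in(363,366,369,372): print(u,t[248:276,u].mean(1).astype(int).tolist(), "B-R",(t[248:276,u,2]-t[248:276,u,0]).astype(int).tolist())
print("collar")
for u in range(380,392): print(u,t[244:272,u].mean(1).astype(int).tolist())
W=lambda x,y,z:RO+x*RX+y*RY+z*RZ
for u in(366,384):
  for n,x,z in(("gap+",10.5,0),("gap-",-10.5,0),("c",0,0)):
    a,b=px("top",W(x,260,z)),px("top",W(x,100,z));print(u,n,a[1]+(b[1]-a[1])*(u-a[0])/(b[0]-a[0]))
p=np.array(bot.get_tool_pos())+RZ*(OFF-29)
print("collar top model",px("top",p),px("top",p+16*RX),px("top",p-16*RX), "mouth",px("top",W(0,260,0)))
```

```text
rows [248, 249, 250, 251, 252, 253, 254, 255, 256, 257, 258, 259, 260, 261, 262, 263, 264, 265, 266, 267, 268, 269, 270, 271, 272, 273, 274, 275]
363 [108, 98, 108, 168, 205, 174, 111, 143, 206, 238, 217, 93, 88, 124, 104, 63, 88, 128, 189, 238, 206, 129, 129, 190, 205, 119, 123, 106] B-R [-12, 4, 81, 83, 30, 5, 33, 60, 18, -10, -12, 25, 114, 153, 126, 72, 112, 123, 22, -17, -21, 51, 121, 43, 4, 72, 154, 130]
366 [110, 103, 108, 152, 215, 223, 119, 155, 220, 225, 187, 109, 90, 103, 59, 89, 123, 132, 186, 234, 211, 128, 183, 227, 187, 106, 99, 60] B-R [-11, 20, 107, 106, 32, 5, 17, 26, 1, -13, 9, 81, 111, 125, 74, 107, 149, 111, 13, -16, -16, 71, 78, 20, 11, 84, 132, 67]
369 [110, 113, 113, 134, 195, 209, 117, 181, 236, 215, 157, 108, 88, 103, 64, 86, 122, 151, 205, 233, 211, 131, 194, 214, 91, 51, 58, 63] B-R [-12, 39, 134, 126, 44, 6, 11, -3, -14, -21, 31, 114, 119, 127, 71, 108, 143, 92, 16, -14, -7, 58, 34, 6, 23, 68, 70, 71]
372 [98, 105, 117, 132, 196, 213, 111, 175, 237, 206, 131, 103, 62, 58, 51, 52, 63, 136, 212, 224, 186, 166, 199, 146, 64, 47, 58, 93] B-R [-5, 64, 145, 122,
[... 1291 characters left out ...]
, 99, 106, 111, 109, 88, 88, 103]
389 [84, 108, 109, 111, 114, 127, 143, 158, 169, 180, 194, 219, 239, 241, 222, 194, 181, 170, 158, 145, 128, 113, 106, 117, 119, 93, 93, 112]
390 [119, 118, 110, 97, 98, 114, 136, 154, 165, 174, 179, 189, 197, 202, 198, 191, 185, 176, 164, 150, 136, 123, 109, 109, 105, 83, 91, 108]
391 [122, 123, 113, 96, 81, 84, 106, 132, 136, 146, 154, 157, 155, 158, 173, 172, 174, 170, 158, 143, 129, 120, 110, 103, 87, 80, 103, 100]
366 gap+ 258.75399844009314
366 gap- 266.5788360460498
366 c 262.6613412772245
384 gap+ 257.5856071025675
384 gap- 265.3206184747353
384 c 261.4480950930099
collar top model [388.62 257.96] [387.92 251.63] [389.32 264.32] mouth [361.16 262.99]
```

Numbers from the profiles: the gap centre sits about 1.9 mm to +x of my model, partly because my crop readings had a half-pixel bias. The collar sits about 5 mm to +x of the gripper's centre line, so the bolt may have rolled in the grip. I'll turn it face-on to the scene camera to check before inserting.

Run:
```python
from h import *
p=np.array(bot.get_tool_pos());psi=np.arctan2(-.6932,.7206)
bot.servo_line(p+RZ*60,speed=200)
bot.movep([540,-120,300],down(psi));bot.dwell(.3)
s=np.mean([bot.capture("scene") for _ in range(3)],0).astype(np.uint8)
p=np.array(bot.get_tool_pos());E=p+[0,0,OFF];q=px("scene",E);x0,y0=int(q[0])-33,int(q[1])-20;f=9
im=k(s,x0,y0,66,66,f).copy();im=np.clip(255*(im/255.)**.5,0,255).astype(np.uint8)
y=np.array([np.cos(psi),np.sin(psi),0]);Z=np.array([0,0,1.])
def pl(pts,col):
    q=np.array([(px("scene",p)-[x0-.5,y0-.5])*f for p in pts]).astype(np.int32);cv2.polylines(im,[q],False,col,1)
a=np.linspace(0,2*np.pi,60)
for r in(33,18):pl([E+r*np.cos(b)*y+r*np.sin(b)*Z for b in a],(0,0,255))
for x in(-8,8):pl([E-50*Z+x*y,E-103*Z+x*y],(0,255,0))
cv2.imwrite("pics/r1.png",im);np.save("r1.npy",s);print(x0,y0,px("scene",E),px("scene",E-103*Z),bot.get_t())
```

```text
339 203 [372.27 223.08] [369.06 259.02] 9.975
```

View pics/r1.png

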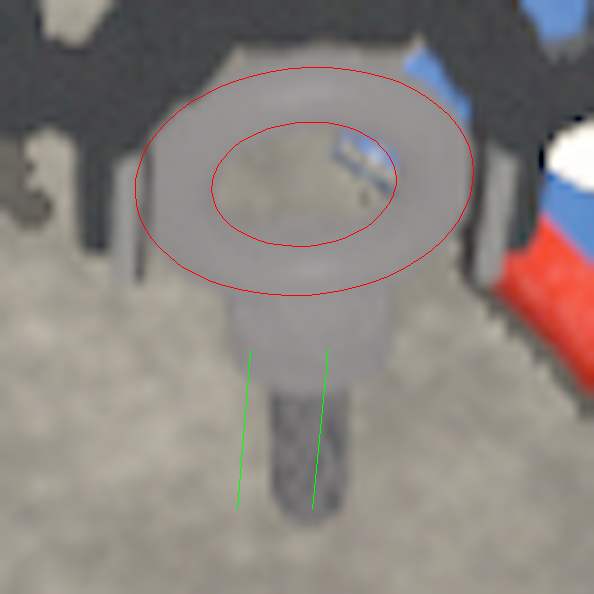

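The ring sits where predicted, and the pads' centre is about 1.6 mm to the right of it. The shank axis is tilted about 0.045 rad: its tip is at (305,505), where the model puts it at (275,505). I'll counter-tilt the tool, shift it sideways, and measure again numerically over the track.

```bash
cat >> h.py <<'E'
RO=RO+1.9*RX+1.0*RY
def pose(y,dz,roll,dx):
    zt=-RZ-roll*RX;zt/=np.linalg.norm(zt);yt=RX-roll*RZ;yt/=np.linalg.norm(yt)
    return RO+dx*RX+y*RY+(43+dz)*RZ+OFF*zt, rot(yt,zt)
def prof(y,dz,rows=13):
    c=px("top",RO+y*RY+(dz+14)*RZ);a=px("top",RO+(y+10)*RY+(dz+14)*RZ);u0,v0=c
    t=np.mean([bot.capture("top") for _ in range(3)],0).mean(2);r0=int(v0)-rows
    print("collar model",c,"slope",(a-c)[1]/(a-c)[0],"rows from",r0)
    for u in range(int(u0)-8,int(u0)): print(u,t[r0:r0+2*rows,u].astype(int).tolist())
E
python3 - <<'E'
from h import *
bot.movep(*pose(225,130,.045,-3.8));bot.servo_line(*pose(225,85,.045,-3.8),speed=150);bot.dwell(.3)
prof(225,85);print(bot.get_tool_pos(),pose(225,85,.045,-3.8)[0],bot.get_wrist_force(),bot.get_opening(),bot.get_t())
E
```

```text
collar model [388.23 257.25] slope -0.06486945217538909 rows from 244
380 [106, 108, 107, 105, 88, 68, 88, 104, 153, 184, 141, 113, 115, 107, 102, 102, 100, 87, 70, 55, 61, 88, 108, 111, 183, 210]
381 [110, 114, 110, 89, 57, 66, 101, 118, 126, 125, 109, 111, 114, 120, 121, 118, 114, 104, 91, 74, 64, 87, 109, 111, 183, 212]
382 [100, 104, 88, 55, 49, 77, 108, 119, 116, 116, 144, 177, 189, 195, 197, 191, 166, 127, 107, 90, 77, 90, 107, 111, 182, 210]
383 [96, 100, 85, 48, 52, 79, 110, 115, 127, 168, 191, 187, 183, 182, 182, 189, 185, 183, 164, 111, 87, 93, 107, 112, 153, 168]
384 [99, 96, 82, 49, 51, 90, 119, 121, 147, 187, 184, 170, 163, 165, 164, 162, 164, 179, 189, 165, 108, 97, 107, 108, 112, 97]
385 [102, 79, 71, 45, 50, 88, 118, 125, 152, 172, 160, 159, 172, 183, 185, 172, 161, 161, 177, 185, 150, 103, 104, 104, 105, 83]
386 [92, 54, 64, 52, 58, 86, 104, 107, 116, 127, 139, 150, 172, 199, 204, 198, 176, 150, 157, 175, 165, 109, 106, 108, 107, 87]
387 [62, 47, 66, 77, 100, 117, 127, 138, 146, 155, 158, 161, 166, 165, 165, 165, 158, 138, 117, 103, 101, 99, 106, 110, 107, 88]
[ 522.63 -185.96  247.25] [ 522.56 -185.77  247.04] [-0.25 -0.75 -3.  ] 63.00594769395898 11.9
```

The collar centre reads 257.5 against 257.55 predicted, so it is centred. Lowering with a force stop.

Run:
```python
from h import *
def st(n): 
    p=np.array(bot.get_tool_pos())-pose(225,0,.045,-3.8)[0];print(n,"xyz rails",p@RX,p@RY,p@RZ,bot.get_wrist_force(),bot.get_opening(),bot.get_t())
h=bot.servo_line(*pose(225,15,.045,-3.8),speed=80,threshold=6);st(h)
if not h:
    h=bot.servo_line(*pose(225,-2,.045,-3.8),speed=30,threshold=6);st(h)
```

```text
False xyz rails 0.2235097453279325 -0.09630513506278145 15.519023644124859 [-0.75 -0.52 -3.3 ] 63.07645837073412 12.925
True xyz rails -0.009891127395213839 -0.36574440594677327 0.14277575857120475 [ 0.6  -2.63  5.2 ] 62.80382299952493 13.425
```

Contact came at 0.14 mm from nominal, so the collar is seated. I'll ease it down the track a little while it is still held, to keep the run slow, then release it.

```bash
cat >> h.py <<'E'
def where(y):  # queued-like bolt: brightness profile test of eye at rails y
    pass
E
python3 - <<'E'
from h import *
def st(n): 
    p=np.array(bot.get_tool_pos())-pose(0,0,.045,-3.8)[0];print(n,"xyz rails",p@RX,p@RY,p@RZ,bot.get_wrist_force(),bot.get_opening(),bot.get_t())
h=bot.servo_line(*pose(160,0.8,.045,-3.8),speed=80,threshold=10);st(h)
y=(np.array(bot.get_tool_pos())-pose(0,0,.045,-3.8)[0])@RY
bot.open_gripper();st("open")
bot.servo_line(*pose(y,100,.045,-3.8),speed=200);st("up")
np.save("s1.npy",bot.capture("scene"));bot.movep([585,60,330],down(0.03));np.save("t1.npy",bot.capture("top"))
W=lambda y,z:RO+y*RY+z*RZ
for yy in(19,57,95,160):print(yy,px("top",W(yy,76)),px("scene",W(yy,43)))
# diff against start picture
for n,a in(("scene","s1"),("top","t1")):
    d=np.abs(np.load(a+".npy").astype(int)-cv2.imread(f"pics/{n}0.png")[...,::-1]).sum(2)>90
    r=d[250:415,340:500] if n=="scene" else d[235:290,345:470]
    v,u=np.nonzero(r);print(n,len(u),np.unique(u//4*4+(340 if n=="scene" else 345),return_counts=True))
print(bot.get_t())
E
```

```text
False xyz rails -0.19248058712815058 160.2639460567574 0.37543533474065893 [ 0.03 -0.38 -4.28] 62.963534749507474 14.3833
open xyz rails 0.1005883245674181 160.30456302543962 1.031545027746288 [ 0.71 -0.72  0.18] 85.1903295687301 14.7417
up xyz rails -0.139937287782022 160.2162199289093 99.0766846927792 [0.28 0.13 0.76] 85.41956555468818 15.3917
19 [455.16 253.67] [466.8  364.18]
57 [442.6  254.49] [450.53 349.51]
95 [429.83 255.32] [434.59 335.13]
160 [407.47 256.79] [408.03 311.18]
scene 7788 (array([340, 344, 348, 352, 356, 360, 364, 368, 372, 376, 380, 384, 388,
       392, 396, 400, 404, 408, 412, 416, 420, 424, 428, 432, 436, 440,
       444, 448, 452, 456, 460, 464, 468, 472, 476, 480, 484, 488, 492,
       496]), array([156, 151, 151, 152, 153, 156, 155, 152, 153, 153, 152, 152, 152,
       152, 148, 150, 197, 237, 285, 313, 313, 309, 363, 332, 342, 328,
       271, 214, 209, 214, 209, 265, 307, 289, 201,  84,  41,  16,   9,
         2]))
top 412 (array([377, 381, 393, 413, 417, 421, 425, 429, 433, 437, 441, 445, 453]), array([ 1,  1,  1, 12, 17, 35, 71, 83, 84, 71, 31,  2,  3]))
16.75
```

Run:
```python
from h import *
t0=cv2.imread("pics/top0.png");t1=np.load("t1.npy")[...,::-1].copy()
tm=t0[242:272,436:458]
for lo,hi in((395,462),):
    r=cv2.matchTemplate(t1[236:280,lo:hi],tm,cv2.TM_CCOEFF_NORMED)
    b=r.max(0);print([(int(u+lo-436),round(float(x),2),int(r[:,u].argmax())+236-242) for u,x in enumerate(b) if x>.3])
W=lambda y,z:RO+y*RY+z*RZ
for y in(19,57,95):print(y,px("top",W(y,43)),px("top",W(y,14)),px("top",W(y,0)+16*RX),px("top",W(y,0)-16*RX))
print("rows 250-262 step3");
for v in(246,250,254,258,262,266):print(v,t1[v,405:462].mean(1).astype(int).tolist())
s=np.load("t1.npy");print(bot.get_wrist_force())
```

```text
[(-15, 0.36, -2), (-14, 0.51, -1), (-13, 0.61, -1), (-12, 0.62, 0), (-11, 0.54, -1), (-10, 0.44, -1), (-9, 0.31, -2), (-2, 0.38, -1), (-1, 0.64, 0), (0, 0.82, 0), (1, 0.78, 0), (2, 0.57, 0), (3, 0.3, 0)]
19 [448.49 255.15] [442.89 256.4 ] [439.57 251.36] [440.96 262.62]
57 [436.18 255.97] [430.79 257.2 ] [427.58 252.12] [428.95 263.47]
95 [423.67 256.79] [418.49 258.02] [415.4  252.89] [416.74 264.33]
rows 250-262 step3
246 [103, 103, 105, 101, 106, 105, 103, 106, 104, 108, 111, 109, 113, 123, 127, 118, 139, 214, 215, 215, 214, 207, 214, 222, 219, 167, 120, 101, 110, 118, 128, 139, 151, 157, 119, 80, 72, 79, 94, 108, 116, 112, 119, 132, 146, 157, 161, 155, 119, 82, 76, 78, 82, 81, 78, 84, 87]
250 [132, 135, 132, 132, 133, 131, 127, 137, 135, 135, 133, 149, 153, 147, 157, 175, 171, 220, 248, 248, 243, 219, 194, 165, 102, 114, 128, 123, 109, 78, 82, 95, 129, 157, 171, 178, 173, 146, 141, 142, 132, 85, 74, 72, 73, 129, 158, 179, 190, 176, 134, 75, 77, 79, 86, 84, 85]
254 [230, 232, 228, 231, 232, 228, 228, 227, 232, 231, 221, 221, 215, 207, 210, 203, 199, 196, 191, 132, 126, 182, 175, 1
[... 285 characters left out ...]
, 149, 94, 84, 78, 88, 141, 171, 198, 189, 171, 154, 178, 155, 92, 62, 17, 49, 122, 159, 184, 197, 172, 123, 68, 69, 73, 65, 63]
262 [133, 131, 130, 125, 122, 130, 133, 133, 144, 101, 108, 131, 134, 150, 171, 174, 163, 168, 167, 131, 99, 151, 180, 170, 138, 124, 151, 162, 163, 150, 109, 82, 80, 116, 150, 164, 172, 164, 140, 142, 141, 133, 113, 75, 78, 119, 146, 155, 160, 157, 112, 73, 61, 63, 68, 73, 71]
266 [215, 226, 218, 205, 228, 224, 213, 213, 211, 208, 207, 208, 202, 215, 213, 172, 177, 166, 134, 139, 122, 110, 109, 108, 108, 91, 99, 101, 111, 110, 111, 112, 124, 127, 138, 139, 116, 56, 47, 49, 63, 91, 100, 105, 109, 117, 106, 97, 75, 71, 63, 64, 65, 64, 61, 65, 64]
[ 0.01 -0.05  0.11]
```

Bolt 1 stands 12.4 px behind the waiting bolt, which corresponds to y ≈ 57 mm, and the waiting bolt hasn't moved. Now the far bolt, with the same numeric roll check.

Run:
```python
from h import *
q=down(.0);x,y=582,269.8
bot.movep([x,y,310],q);bot.servo_line([x,y,162],speed=180,threshold=8)
bot.grab();print(bot.get_opening(),bot.get_grip_force(),bot.get_wrist_force())
print(bot.servo_line([x,y,174],speed=60,threshold=15),bot.get_wrist_force(),bot.get_opening(),bot.get_t())
p=np.array([x,y,174])+BAR*235
print("slide",bot.servo_line(p,speed=150,threshold=12))
bot.servo_line(p+[0,0,110],speed=200)
psi=np.arctan2(-.6932,.7206)
bot.movep([540,-120,300],down(psi));bot.dwell(.3)
s=np.mean([bot.capture("scene") for _ in range(3)],0).astype(np.uint8);np.save("r2.npy",s)
print(bot.get_tool_pos(),bot.get_wrist_force(),bot.get_opening(),bot.get_t())
for n in("r1","r2"):
    print(n);a=np.load(n+".npy").mean(2)
    for v in(238,241,244,249,252,255,258,260):print(v,a[v,358:390].astype(int).tolist())
```

```text
62.974737958270936 64.44642663002014 [-2.21 -0.42  6.05]
False [ 0.05 -0.65 -4.48] 63.040543983156155 19.2667
slide False
[ 540.14 -119.51  299.89] [-0.73 -0.43 -3.92] 62.70160400849424 22.8333
r1
238 [97, 100, 98, 93, 92, 91, 76, 82, 85, 84, 85, 85, 86, 89, 88, 89, 87, 89, 88, 86, 83, 85, 85, 82, 74, 76, 84, 92, 100, 97, 94, 90]
241 [97, 94, 98, 102, 97, 88, 77, 75, 78, 82, 84, 82, 82, 83, 84, 84, 85, 83, 85, 82, 81, 79, 77, 78, 81, 98, 96, 89, 86, 82, 82, 88]
244 [99, 105, 111, 113, 112, 106, 105, 91, 82, 80, 81, 80, 82, 81, 80, 81, 80, 81, 80, 81, 81, 78, 77, 75, 77, 85, 91, 92, 90, 81, 79, 84]
249 [110, 106, 105, 103, 103, 105, 105, 99, 93, 92, 82, 40, 46, 55, 50, 53, 55, 45, 49, 60, 87, 82, 77, 76, 77, 80, 81, 82, 83, 83, 81, 82]
252 [108, 103, 100, 100, 100, 97, 98, 103, 98, 90, 88, 57, 51, 51, 53, 55, 55, 52, 38, 57, 78, 79, 81, 83, 81, 82, 85, 87, 89, 92, 94, 91]
255 [99, 95, 91, 92, 98, 97, 103, 106, 101, 97, 95, 44, 45, 44, 55, 50, 48, 62, 55, 61, 86, 89, 91, 91, 88, 89, 94, 100, 99, 98, 94, 98]
258 [87, 88, 90, 90, 93, 95, 97, 97, 97, 90, 89, 63, 46, 49, 53, 54, 57, 40, 42
[... 582 characters left out ...]
, 90, 80, 79, 86]
249 [111, 106, 104, 102, 103, 105, 104, 99, 93, 91, 91, 56, 46, 45, 54, 56, 58, 41, 43, 55, 87, 81, 76, 77, 76, 80, 82, 82, 83, 83, 81, 83]
252 [108, 102, 100, 99, 100, 97, 99, 103, 98, 90, 88, 43, 47, 51, 51, 50, 41, 57, 44, 53, 77, 77, 81, 84, 82, 82, 85, 88, 90, 92, 92, 93]
255 [101, 95, 90, 92, 97, 98, 102, 105, 101, 98, 94, 53, 45, 56, 46, 48, 57, 56, 57, 59, 84, 88, 90, 91, 87, 88, 93, 99, 100, 97, 96, 98]
258 [88, 88, 90, 91, 92, 96, 97, 98, 97, 91, 91, 57, 53, 58, 51, 56, 57, 41, 45, 47, 87, 93, 91, 91, 88, 85, 83, 87, 96, 98, 99, 102]
260 [96, 96, 96, 93, 90, 84, 88, 91, 88, 83, 83, 69, 54, 48, 53, 48, 42, 60, 48, 73, 84, 88, 89, 91, 91, 92, 94, 91, 90, 91, 89, 91]
```

The second bolt sits in the grip within a fraction of a pixel of how the first did, so I'll use the same placement and recheck the centring first.

Run:
```python
from h import *
bot.movep(*pose(225,130,.045,-3.8));bot.servo_line(*pose(225,85,.045,-3.8),speed=150);bot.dwell(.3)
prof(225,85);print(bot.get_tool_pos(),bot.get_wrist_force(),bot.get_opening(),bot.get_t())
```

```text
collar model [388.23 257.25] slope -0.06486945217538909 rows from 244
380 [109, 108, 107, 105, 88, 67, 88, 105, 156, 195, 172, 171, 166, 87, 74, 76, 68, 54, 50, 52, 61, 85, 104, 114, 185, 210]
381 [109, 113, 108, 86, 57, 69, 99, 123, 158, 186, 145, 111, 112, 103, 104, 104, 104, 92, 71, 57, 62, 89, 106, 111, 183, 212]
382 [100, 105, 88, 54, 51, 76, 108, 121, 124, 126, 108, 107, 123, 131, 128, 120, 111, 107, 91, 73, 65, 89, 107, 113, 182, 212]
383 [95, 98, 85, 49, 51, 79, 111, 114, 107, 129, 165, 188, 193, 188, 189, 192, 177, 141, 102, 80, 75, 92, 110, 111, 153, 168]
384 [98, 97, 82, 47, 51, 89, 120, 119, 147, 183, 185, 183, 180, 176, 177, 182, 187, 188, 170, 112, 82, 93, 108, 109, 112, 98]
385 [106, 78, 70, 45, 52, 87, 123, 154, 187, 182, 164, 162, 166, 167, 165, 162, 164, 179, 191, 167, 94, 91, 105, 105, 104, 84]
386 [92, 57, 63, 41, 49, 86, 122, 151, 184, 165, 153, 159, 181, 194, 187, 177, 156, 157, 177, 173, 127, 102, 108, 109, 107, 86]
387 [61, 42, 53, 45, 53, 83, 103, 103, 110, 119, 136, 155, 168, 177, 176, 170, 156, 132, 131, 142, 117, 102, 105, 109, 107, 90]
[ 522.62 -185.94  247.25] [ 0.28  0.23 -4.58] 63.236334247762734 24.7583
```

The collar centre reads 257.2 against 257.5, so I'll trim it 0.6 mm and lower.

Run:
```python
from h import *
D=-4.4
def st(n): 
    p=np.array(bot.get_tool_pos())-pose(0,0,.045,D)[0];print(n,"xyz rails",p@RX,p@RY,p@RZ,bot.get_wrist_force(),bot.get_opening(),bot.get_t());return p@RY,p@RZ
h=bot.servo_line(*pose(225,15,.045,D),speed=80,threshold=6);st(h)
if not h:
    h=bot.servo_line(*pose(225,-2,.045,D),speed=30,threshold=6);y,z=st(h)
    if abs(z)<4:
        h=bot.servo_line(*pose(160,z+.6,.045,D),speed=80,threshold=10);y,z=st(h)
        bot.open_gripper();st("open")
        bot.servo_line(*pose(y,100,.045,D),speed=200);bot.movep([585,60,330],down(0.03));bot.dwell(.3)
        t1=bot.capture("top")[...,::-1].copy();cv2.imwrite("pics/end.png",t1)
        t0=cv2.imread("pics/top0.png")
        r=cv2.matchTemplate(t1[236:280,385:462],t0[242:272,436:458],cv2.TM_CCOEFF_NORMED)
        print([(int(u+385-436),round(float(x),2),int(r[:,u].argmax())-6) for u,x in enumerate(r.max(0)) if x>.3],bot.get_t(),bot.get_wrist_force())
```

```text
False xyz rails 0.21367568609070547 224.86737649938175 15.506957271411387 [-0.12  0.55 -4.03] 62.914362006495736 25.7833
True xyz rails 0.023811644440280295 224.56404708102156 0.634511128573549 [ 0.66 -1.8   4.77] 62.93424579563089 26.275
False xyz rails -0.1291911640520093 160.15367908668222 0.8529799320332431 [ 1.41 -0.79 -3.57] 62.76589930572017 27.2333
open xyz rails -0.009952868297100882 160.34836235865728 1.404434423101975 [-0.16  0.03  0.13] 85.28177399997111 27.5917
[(-41, 0.31, 2), (-40, 0.32, 2), (-39, 0.31, 2), (-27, 0.41, 0), (-26, 0.57, 0), (-25, 0.65, 0), (-24, 0.61, 0), (-23, 0.49, 0), (-22, 0.38, -1), (-14, 0.4, -1), (-13, 0.54, -1), (-12, 0.6, 0), (-11, 0.57, 0), (-10, 0.44, 0), (-2, 0.37, -1), (-1, 0.64, 0), (0, 0.82, 0), (1, 0.78, 0), (2, 0.58, 0), (3, 0.31, 0)] 29.8417 [0.33 0.18 0.14]
```

The bolts match at pixel shifts 0, -12.3 and -24.8, which is a spacing of 38 mm each (y ≈ 19, 57 and 95). The arm is clear, so I'm handing in.

```bash
python3 -c "
from station import bot
print(bot.finish_job(),bot.get_t())"
```

```text
the job is handed in; nothing more can be done
the job is handed in; nothing more can be done
```

I moved both eyebolts from the bar to the track and handed the job in after about 30 s. By the last top-camera picture all three bolts stand in a row at the stop, at y ≈ 19, 57 and 95 mm; no verdict was returned.

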